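# Shut the drawers that can close

## Task

All three drawers of the small chest on the bench stand open. With the fingertips, push the two drawers with low contents fully shut, gently and without slamming, and leave the drawer with the tall tin in it standing open as it is, because the tin would not clear the chest. Do not touch or lift the things in the drawers, and do not disturb the things lying on and beside the chest.

Things in the scene. Friction and masses are not known exactly. Their poses are not given: they have to be found in the camera images.
- chest: low fixed dark wood chest on the bench, 120 deep (x) x 258 wide (y) x 48 high, three drawers side by side. Origin: centre of its underside. Its x points from its front to its back (away from the robot), y to its left, z up; it may stand turned by up to about 0.22 rad. The face of its case lies at x = -60 mm, and the overlaid drawer fronts close against that face. The drawers are 84 mm apart in y: left at +84, middle at 0, right at -84 mm
- drawer_left (a joint): the left drawer's slide in m: 0 fully shut, grows as it comes out along the chest's -x (range 0 to 0.095). Starts 0.070 to 0.088 out. No spring: it takes about 2 to 3 N to push it and it stays where it is left
- left_front (a point): centre of the outer face of the left drawer's front, 24 mm above the bench; axes as the chest's. The front is 81 wide, 10 thick, from 4 to 43 mm above the bench, with a finger notch 26 wide and 10 deep in the middle of its top edge; no handle. The drawer behind it is open on top, 66 wide and 100 long inside, walls up to 32 mm and inner floor 11 mm above the bench; the drawer runs in under the case's top board, whose underside is 42 mm above the bench
- drawer_middle (a joint): the middle drawer's slide in m: 0 fully shut, grows as it comes out along the chest's -x (range 0 to 0.095). Starts 0.070 to 0.088 out. No spring: it takes about 2 to 3 N to push it and it stays where it is left
- middle_front (a point): centre of the outer face of the middle drawer's front, 24 mm above the bench; axes as the chest's. The front is 81 wide, 10 thick, from 4 to 43 mm above the bench, with a finger notch 26 wide and 10 deep in the middle of its top edge; no handle. The drawer behind it is open on top, 66 wide and 100 long inside, walls up to 32 mm and inner floor 11 mm above the bench; the drawer runs in under the case's top board, whose underside is 42 mm above the bench
- drawer_right (a joint): the right drawer's slide in m: 0 fully shut, grows as it comes out along the chest's -x (range 0 to 0.095). Starts 0.070 to 0.088 out. No spring: it takes about 2 to 3 N to push it and it stays where it is left
- right_front (a point): centre of the outer face of the right drawer's front, 24 mm above the bench; axes as the chest's. The front is 81 wide, 10 thick, from 4 to 43 mm above the bench, with a finger notch 26 wide and 10 deep in the middle of its top edge; no handle. The drawer behind it is open on top, 66 wide and 100 long inside, walls up to 32 mm and inner floor 11 mm above the bench; the drawer runs in under the case's top board, whose underside is 42 mm above the bench
- tall_tin_center (a point): centre of an open red tin, 56 across x 58 high, standing loose in one of the three drawers; its top is 69 mm above the bench, so it cannot pass under the case's top board
- flat_tin_center (a point): centre of a flat round aluminium tin, 39 across x 13 high, loose in another drawer; goes in easily
- loupe_center (a point): centre of a grey loupe cup, 31 across x 22 high, loose in the remaining drawer; goes in easily
- firebrick: loose grey soldering brick 37 x 73 x 25 high on the bench to the right of the chest; origin at the centre of its underside; a bystander
- pliers: loose pliers with blue handles, 41 x 126 x 11 high, on the bench to the left of the chest; origin at the centre of its underside; a bystander
- pad: loose pad of note paper 42 x 43 x 10 high lying on top of the chest (48 mm above the bench); origin at the centre of its underside; a bystander

How it is judged (in metres and radians):
At the end, for the whole second after the job is handed in: the two drawers without the tall tin are within 4 mm of fully shut, with the flat tin and the loupe inside the case; the tall tin's drawer is within 10 mm of where it stood, with the tin upright (0.2 rad) within 12 mm of its place; the contents are at rest (((y of tall_tin_center in the frame of chest above 0.042 m and distance of left_front from where it was at the start of the episode below 0.01 m) or (not (y of tall_tin_center in the frame of chest above 0.042 m) and value of joint drawer_left below 0.004 m)) and ((y of tall_tin_center in the frame of chest between -0.042 and 0.042 m and distance of middle_front from where it was at the start of the episode below 0.01 m) or (not (y of tall_tin_center in the frame of chest between -0.042 and 0.042 m) and value of joint drawer_middle below 0.004 m)) and ((y of tall_tin_center in the frame of chest below -0.042 m and distance of right_front from where it was at the start of the episode below 0.01 m) or (not (y of tall_tin_center in the frame of chest below -0.042 m) and value of joint drawer_right below 0.004 m)) and distance of tall_tin_center from where it was at the start of the episode below 0.012 m and angle between tall_tin_center's own z axis and vertical below 0.2 rad and linear speed of each of tall_tin, flat_tin, loupe below 0.02 m/s and x of each of flat_tin_center, loupe_center in the frame of chest above -0.06 m and height (world z) of each of flat_tin_center, loupe_center below 0.042 m); the robot touches nothing.
It fails at once if the robot touches something in a drawer (over 0.5 N) (contact force between any of the fingers, the arm and tall_tin above 0.5 N or contact force between any of the fingers, the arm and flat_tin above 0.5 N or contact force between any of the fingers, the arm and loupe above 0.5 N).
It fails at once if something in a drawer is lifted by more than 25 mm (height (world z) of tall_tin_center above 0.065 m or height (world z) of flat_tin_center above 0.043 m or height (world z) of loupe_center above 0.047 m).
It fails at once if the brick, the pliers or the note pad is moved by more than 15 mm (distance of any of firebrick, pliers, pad from where it was at the start of the episode above 0.015 m).
It fails at once if a drawer is slammed (faster than 0.4 m/s) (velocity of joint any of drawer_left, drawer_middle, drawer_right below -0.4 m/s).
It also fails if it takes over 40 s, if anything falls off the work surface, if the arm or the gripper's body presses on something with over 40 N, if the wrist force passes 120 N, or if a joint passes its speed limit or range.

## Robot

A 6-joint arm with a two-finger parallel gripper is mounted at the origin on a cart in front of the work surface, level with it; the furniture and walls round the work are solid. World frame = base frame: x ahead of the robot, y to its left, z up, the work surface at z = 0. Lengths are in m, angles in degrees, forces in N, time in s.
With the tool pointing down it reaches from about 0.3 to 0.75 m from the base axis. Payload 8.5 kg.
Tool frame: the origin (TCP) lies between the finger pads; the fingertips stand 17 mm ahead of it and the grasp point (between the pads) lies 2 mm behind it (env.finger_overhang is the distance from the TCP to the fingertips, in m); z points along the fingers, y is the direction in which the jaws open and shut (so a half turn about z gives the same grasp; the last joint's range is limited). The gripper opens to 85 mm and grips with 20 to 120 N. Pads are 22 mm wide; open, the fingers measure 114 mm over their backs; the gripper's body (76 mm by 85 mm) begins 54 mm behind the grasp point. The pads swing forward as they close: fully open they stand 13 mm farther back than shut.
Start: joints at [-76.851, 21.807, 74.336, -0, 83.858, -12.336], TCP at [0.237, -0.496, 0.212] pointing down, gripper open.
Joint ranges: [-178.18, 178.18], [-50.72, 133.34], [12.68, 142.11], [-81.47, 261.47], [9.98, 163.14], [-165.26, 165.26]. Speed limits (degrees/s): [136.94, 136.94, 180, 180, 180, 180].

## Interface

Orientations are given as a 3x3 rotation matrix whose columns are the frame's x, y, z axes.
In Python, from rig import readout, vision, env gives the robot as it stands. The module is installed in compiled form; this text tells all that it offers.
- The arm moves only by the tool drive_tool, never from a script. Its argument "series" is one flat list of numbers, 6 for each row, row after row: the shift along the tool's x, y, z in m, then the turn, a rotation vector about the tool's x, y, z in rad. In form: [x, y, z, wx, wy, wz, x, y, z, wx, wy, wz, ...]. A call has 1 to 5 rows; each row shifts and turns the commanded pose from where the row before left it, along the tool's axes as they then stand; what a row does not reach is not made up. A row lasts 1/10 s, in which the tool goes at most 50 mm and 8.59 degrees, less where a joint would pass 70% of its speed; a pose out of reach is approached as far as the arm can. A call with a gripper value outside its range is refused whole. "claw" is the gripper's target within -1 to 1 (fully open at 1, half-way at 0, shut at -1), set as the call begins (left out, the last holds). The fingers move at their own pace and stop on an object; "newtons" is the grip in N (left out, the last holds). Time passes only in rows, so rows that do not move let the fingers close. It gives the time, the measured TCP pose, the force and the opening at its end, in the units of the state.
- readout.observe(): the state, without advancing time (a new reading comes with each control period).
- vision.get_image(name): name is "scene" or "top" or "wrist"; returns (picture, depth): 420x560x3 uint8, blue, green, red; 420x560 float32, m along the optical axis (not along the pixel's ray), 0 where there is no reading.
- vision.calibration(name): a dict with "vfov" (degrees; the focal length in pixels is half the picture's height over the tangent of half this angle, whatever the lens; pixels are square), "cx", "cy" (the principal point, pixels), "cam_to_world" (4x4, takes a point from camera to world coordinates); the wrist camera has in their place "hand_eye" (4x4, takes a point from camera to tool coordinates, whose origin is the TCP and whose axes are the flange's). Camera axes: x right, y down, z forward; pixel columns grow to the right and rows downward; lengths in m; the calibration is good to about 2 mm. A picture is of the moment at which its call begins: read the wrist's pose just before it. calibration takes no time and is no camera call.
- env.close_job(): hands the job in, once; it reports no verdict.
Trained networks look in the newest picture that a camera, given by its name, has taken for a name from the list of things; names that differ only in an ending like _2 or _b are one class to them, and where a whole thing is asked for, a point or a joint stands for the part that bears it (a point fixed in the world has none). Each returns a list of dicts, best first, with "confidence" (0 to 1); they miss things now and then, are a little off and sometimes report something else, mostly with a low value. They report only what shows in the picture. A call takes as long as a camera call.
- vision.boxes_of(camera, thing): "location" ([x, y, z] in m, in world coordinates, good to about 4 mm: the middle of the surface that is visible of it).
- vision.regions_of(camera, thing): "mask" (420x560 bool, what is visible of it).
The state is a dict: "time_s": time; "q": joint angles; "qvel": joint speeds; "joint_efforts": joint torques, N m; "position": TCP position; "tool_rot": TCP orientation; "ft_force": force on the tool from outside, world axes, zero at the start; "wrist_torque": the same for the moment, N m; "grip_width": finger opening in m.
Only numpy, scipy, OpenCV 4.12 (cv2) and the standard library are available. Lean on these libraries where they do the work, as an engineer would, in place of code of your own. Each camera call takes 0.05 s, during which the arm holds its last target.

## Working session

There is one attempt and no reset: what is moved stays moved. The work goes in short steps, Python scripts to look and compute and a tool call to move; the robot and the scene stay as the last step left them, time stands still between calls to the robot, and variables do not carry over. Pictures are saved under pics/ and viewed, and the job is handed in when it is done.

Besides the shell and the picture viewer there is one more tool, called as a command line: name --argument value ..., lists and objects as JSON in quotes. drive_tool: Moves the arm, as the interface text tells. Its arguments: {"type":"object","properties":{"series":{"type":"array"},"claw":{"type":"number"},"newtons":{"type":"number"}},"required":["series"]}

```bash
mkdir -p pics
python3 - <<'E'
from rig import readout, vision, env
import cv2, numpy as np
s=readout.observe(); print(s['time_s'],s['position'],np.round(s['tool_rot'],3).tolist(),s['grip_width'],s['ft_force'])
for n in ("scene","top"):
    p,d=vision.get_image(n); cv2.imwrite(f"pics/{n}0.png",p); np.save(f"pics/{n}0_d.npy",d)
    c=vision.calibration(n); print(n,c['vfov'],c['cx'],c['cy'],np.round(c['cam_to_world'],4).tolist())
    for t in ("chest","left_front","middle_front","right_front","tall_tin_center","flat_tin_center","loupe_center","firebrick","pliers","pad"):
        for b in vision.boxes_of(n,t)[:2]: print(n,t,np.round(b['location'],4),round(b['confidence'],2))
print(readout.observe()['time_s'])
E
```

```text
0.0 [ 0.23657307 -0.49615711  0.21100636] [[0.903, 0.43, -0.0], [0.43, -0.903, 0.001], [0.0, -0.001, -1.0]] 0.08531277593058771 [-0.09748593  0.01406282  0.47270588]
scene 49.07375880605876 283.24897253995414 202.71102213565473 [[-0.4226, -0.4114, 0.8075, -0.2423], [-0.9061, 0.2092, -0.3676, 0.4372], [-0.0177, -0.8871, -0.4613, 0.5425], [0.0, 0.0, 0.0, 1.0]]
scene chest [ 0.5943 -0.046   0.0507] 0.55
scene left_front [ 0.5301 -0.0053  0.0243] 0.72
scene middle_front [ 0.5807 -0.102   0.02  ] 0.89
scene right_front [ 0.5755 -0.1612  0.0285] 0.4
scene tall_tin_center [ 0.5952 -0.0475  0.0484] 0.2
scene flat_tin_center [ 0.542  -0.0837  0.0257] 0.51
scene loupe_center [ 0.5426 -0.0029  0.0286] 0.5
scene firebrick [ 0.6406 -0.0898  0.0557] 0.2
scene pliers [0.6021 0.1399 0.0109] 0.65
scene pad [ 0.6423 -0.0923  0.0581] 0.53
top 45.067368648181 284.7213750361853 207.67889441708854 [[0.0115, -0.9981, 0.0601, 0.521], [-0.9996, -0.013, -0.0252, 0.0477], [0.0259, -0.0598, -0.9979, 1.0942], [0.0, 0.0, 0.0, 1.0]]
top chest [ 0.6    -0.0947  0.048 ] 0.81
top left_front [ 0.5364 -0.005   0.0114] 0.84
top middle_front [ 0.5233 -0.0864  0.0117] 0.98
top right_front [ 0.4903 -0.1596  0.0126] 0.65
top tall_tin_center [ 0.5219 -0.1788  0.0104] 0.79
top flat_tin_center [ 0.5398 -0.0849  0.0241] 0.81
top loupe_center [ 0.5493 -0.0009  0.033 ] 0.52
top firebrick [ 0.5318 -0.3058  0.0277] 0.9
top pliers [ 0.5323 -0.3086  0.0241] 0.75
top pliers [0.5978 0.1419 0.0066] 0.73
top pad [ 0.6466 -0.1001  0.0537] 0.62
top pad [ 0.537  -0.0022  0.0134] 0.44
1.1
```

View pics/top0.png

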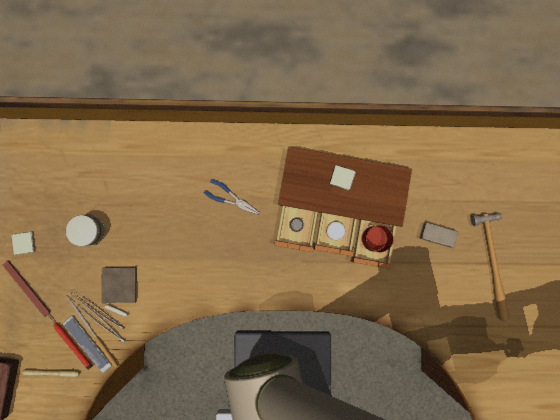

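View pics/scene0.png

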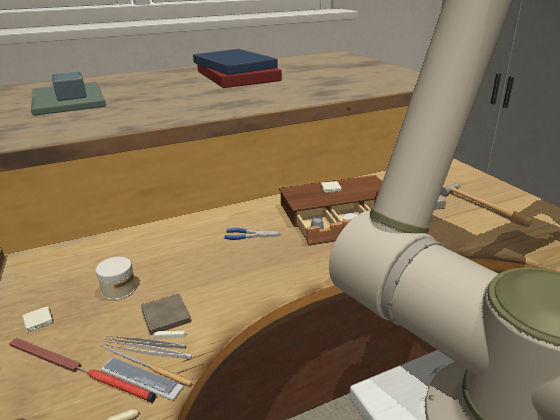

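The top view shows the red tall tin in the right drawer at (377,238), the loupe in the left drawer at (297,225), and the flat tin in the middle drawer at (336,231). The left and middle drawers are the ones to shut. Next I'll fit the chest pose.

```bash
cat > h.py <<'E'
import numpy as np, cv2
from rig import readout, vision, env
def cloud(n,d):
    c=vision.calibration(n); f=210/np.tan(np.radians(c['vfov'])/2)
    v,u=np.mgrid[0:420,0:560]
    P=np.stack([(u-c['cx'])/f*d,(v-c['cy'])/f*d,d,np.ones_like(d)],-1)@np.array(c['cam_to_world']).T
    return P[...,:3]
E
python3 - <<'E'
from h import *
d=np.load('pics/top0_d.npy'); p=cv2.imread('pics/top0.png'); P=cloud('top',d)
z=P[...,2]
print('bench z',np.median(z[180:200,100:180]))
m=((z>0.040)&(z<0.056)).astype(np.uint8); m[:, :270]=0; m[:,420:]=0; m[:140]=0; m[226:]=0
n,l,st,ce=cv2.connectedComponentsWithStats(m); i=1+np.argmax(st[1:,4]); 
pts=P[l==i]; print(st[i],np.median(pts[:,2]))
r=cv2.minAreaRect(pts[:,:2].astype(np.float32)); print(r); print(cv2.boxPoints(r))
x0,y0,x1,y1=265,140,425,275
crop=cv2.resize(p[y0:y1,x0:x1],None,fx=5,fy=5,interpolation=cv2.INTER_CUBIC); cv2.imwrite('pics/crop0.png',crop[:600])
zz=np.clip(z[y0:y1,x0:x1]*3000,0,255).astype(np.uint8); cv2.imwrite('pics/z0.png',cv2.resize(zz,None,fx=4,fy=4,interpolation=0))
# fronts: front strip height >30mm 
c=np.mean(cv2.boxPoints(r),0); ang=r[2]; print(c)
E
```

```text
bench z 0.0013683487256246352
[ 278  147  134   79 7050] 0.04880221487666836
((0.6308151483535767, -0.10345740616321564), (0.26418960094451904, 0.12456344813108444), 80.70508575439453)
[[ 0.5480157  -0.22375831]
 [ 0.6709436  -0.24387732]
 [ 0.7136146   0.0168435 ]
 [ 0.5906867   0.03696251]]
[ 0.63081515 -0.10345741]
```

```bash
ls pics
```

```text
crop0.png
scene0.png
scene0_d.npy
top0.png
top0_d.npy
z0.png
```

View pics/crop0.png

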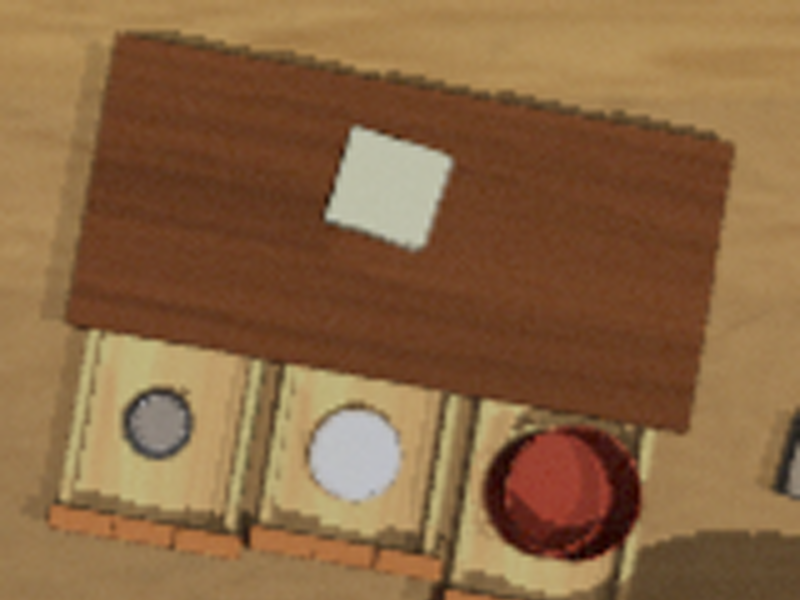

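View pics/z0.png

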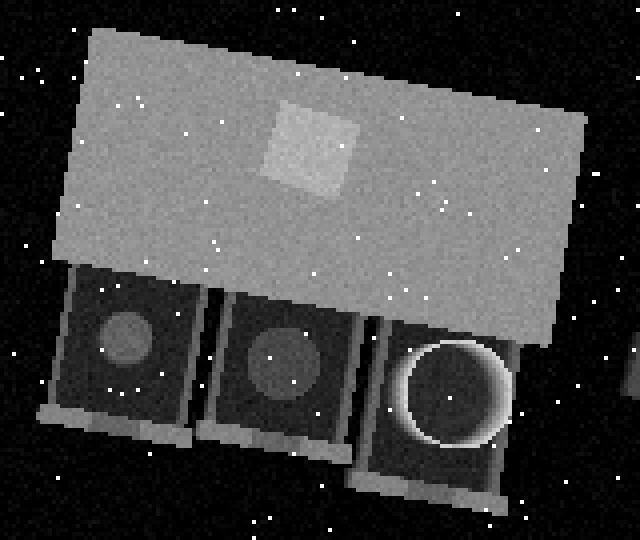

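Run:
```python
from h import *
d=np.load('pics/top0_d.npy'); P=cloud('top',d)
c0=np.array([0.6308,-0.1035]); th=np.radians(80.705-90)
ex=np.array([np.cos(th),np.sin(th)]); ey=np.array([-ex[1],ex[0]])
q=P[...,:2]-c0; X=q@ex; Y=q@ey; Z=P[...,2]
for nm,yc in(('L',84),('M',0),('R',-84)):
  for off in (-25,0,25):
    s=np.abs(Y*1000-yc-off)<5
    s&=(X<-0.05)&(X>-0.17)
    a=np.c_[X[s],Z[s]]*1000; 
    h=[]
    for b in range(-164,-50,3):
        k=(a[:,0]>=b)&(a[:,0]<b+3)
        h.append(f"{b}:{a[k,1].mean():.0f}" if k.any() else f"{b}:-")
    print(nm,off,' '.join(h))
```

```text
L -25 -164:-1 -161:2 -158:1 -155:1 -152:0 -149:8 -146:43 -143:43 -140:44 -137:21 -134:12 -131:12 -128:12 -125:12 -122:12 -119:12 -116:12 -113:12 -110:12 -107:12 -104:12 -101:13 -98:10 -95:13 -92:13 -89:12 -86:12 -83:12 -80:12 -77:12 -74:12 -71:12 -68:10 -65:11 -62:34 -59:49 -56:50 -53:48
L 0 -164:-1 -161:-1 -158:-0 -155:2 -152:1 -149:5 -146:33 -143:34 -140:34 -137:15 -134:12 -131:12 -128:12 -125:11 -122:12 -119:12 -116:11 -113:12 -110:23 -107:32 -104:31 -101:33 -98:35 -95:34 -92:33 -89:32 -86:32 -83:28 -80:13 -77:12 -74:12 -71:12 -68:11 -65:11 -62:30 -59:50 -56:49 -53:48
L 25 -164:2 -161:1 -158:-0 -155:1 -152:-0 -149:1 -146:44 -143:43 -140:43 -137:20 -134:12 -131:10 -128:13 -125:12 -122:13 -119:12 -116:12 -113:13 -110:13 -107:12 -104:12 -101:12 -98:10 -95:12 -92:12 -89:11 -86:12 -83:12 -80:12 -77:12 -74:11 -71:10 -68:12 -65:12 -62:35 -59:49 -56:51 -53:50
M -25 -164:1 -161:1 -158:1 -155:1 -152:-1 -149:1 -146:0 -143:1 -140:44 -137:45 -134:44 -131:20 -128:11 -125:11 -122:12 -119:12 -116:11 -113:11 -110:11 -107:12 -104:12 -101:12 -98:12 -95:12 -92:12 -89:12 -86:11 -83:13 -80:12 -77:12 -7
[... 790 characters left out ...]
33 -101:43 -98:29 -95:37 -92:34 -89:37 -86:37 -83:44 -80:45 -77:- -74:- -71:12 -68:10 -65:12 -62:35 -59:49 -56:49 -53:49
R 0 -164:-1 -161:0 -158:1 -155:6 -152:33 -149:34 -146:33 -143:16 -140:11 -137:13 -134:12 -131:12 -128:13 -125:27 -122:63 -119:14 -116:14 -113:14 -110:16 -107:14 -104:13 -101:14 -98:15 -95:14 -92:13 -89:13 -86:12 -83:13 -80:14 -77:14 -74:14 -71:38 -68:34 -65:16 -62:38 -59:49 -56:49 -53:49
R 25 -164:-0 -161:-1 -158:0 -155:8 -152:43 -149:44 -146:44 -143:20 -140:12 -137:12 -134:11 -131:11 -128:13 -125:11 -122:12 -119:11 -116:23 -113:27 -110:37 -107:30 -104:41 -101:37 -98:37 -95:39 -92:39 -89:35 -86:34 -83:36 -80:28 -77:13 -74:11 -71:11 -68:11 -65:16 -62:34 -59:49 -56:49 -53:49
```

Run:
```python
from h import *
d=np.load('pics/top0_d.npy'); P=cloud('top',d)
c0=np.array([0.6308,-0.1035]); th=np.radians(80.705-90)
for it in range(3):
    ex=np.array([np.cos(th),np.sin(th)]); ey=np.array([-ex[1],ex[0]])
    q=P[...,:2]-c0; X=q@ex; Y=q@ey; Z=P[...,2]
    top=(Z>0.042)&(Z<0.056)
    def edge(back):
        pts=[]
        for y in np.arange(-0.115,0.116,0.005):
            s=top&(np.abs(Y-y)<0.0026)&(X>-0.066)&(X<0.08)
            x=np.sort(X[s]); pts.append((y, (x[-2] if back else x[1])))
        return np.array(pts)
    f=edge(0); b=edge(1)
    pf=np.polyfit(f[:,0],f[:,1],1); pb=np.polyfit(b[:,0],b[:,1],1); print('slopes',pf,pb,np.degrees(th))
    ys=Y[top&(abs(X)<0.05)&(abs(Y)<0.15)]; print('y',np.percentile(ys,[.2,50,99.8]))
    th-= np.arctan((pf[0]+pb[0])/2)
    c0=c0+ex*(pf[1]+pb[1])/2+ey*(np.percentile(ys,.2)+np.percentile(ys,99.8))/2
ex=np.array([np.cos(th),np.sin(th)]); ey=np.array([-ex[1],ex[0]])
print('c0',c0,'th',np.degrees(th),th)
q=P[...,:2]-c0; X=q@ex; Y=q@ey; Z=P[...,2]
for nm,yc in(('L',.084),('M',0),('R',-.084)):
    for off in(-.03,-.02,.02,.03):
        s=(np.abs(Y-yc-off)<.005)&(Z>.036)&(Z<.05)&(X<-.09)&(X>-.17); print(nm,off,np.round(np.percentile(X[s],[3,50,97]),4))
np.savez('chest.npz',c0=c0,th=th)
R=np.array(readout.observe()['tool_rot']); print('tool yaw',np.degrees(np.arctan2(R[1,0],R[0,0])))
for n,xy in(('pre L',(-.185,.084)),('pre M',(-.185,0))): print(n,c0+ex*xy[0]+ey*xy[1])
```

```text
slopes [ 0.00078194 -0.06104799] [0.00168085 0.06039022] -9.295000000000002
y [-0.130871   -0.00442781  0.13154945]
slopes [-0.00044547 -0.06074178] [-0.00045534  0.06080146] -9.365553640697527
y [-0.13124511 -0.00481469  0.13120305]
slopes [ 9.55470416e-05 -6.07639971e-02] [-8.83655536e-06  6.07716860e-02] -9.339747434514207
y [-0.13121143 -0.00480241  0.13122687]
c0 [ 0.63056129 -0.10313072] th -9.342231506963053 -0.16305269928005683
L -0.03 [-0.1452 -0.1402 -0.1142]
L -0.02 [-0.1455 -0.1407 -0.1362]
L 0.02 [-0.1452 -0.1405 -0.1362]
L 0.03 [-0.1446 -0.1401 -0.114 ]
M -0.03 [-0.1395 -0.1349 -0.1307]
M -0.02 [-0.1396 -0.1351 -0.1309]
M 0.02 [-0.1396 -0.1348 -0.1303]
M 0.03 [-0.1394 -0.1355 -0.1307]
R -0.03 [-0.1513 -0.1442 -0.0919]
R -0.02 [-0.1512 -0.1453 -0.1068]
R 0.02 [-0.1514 -0.1451 -0.1053]
R 0.03 [-0.1509 -0.1453 -0.0928]
tool yaw 25.482724960953018
pre L [0.46165089 0.0097864 ]
pre M [ 0.44801507 -0.07309945]
```

drive_tool --series '[0, 0, 0, 0, 0, 0.12, 0, 0, 0, 0, 0, 0.12, 0, 0, 0, 0, 0, 0.12, 0, 0, 0, 0, 0, 0.12, 0, 0, 0, 0, 0, 0.12]' --claw -1

```text
time_s: 1.6
position: [0.2366, -0.4965, 0.2116]
tool_rot: [[0.987, -0.159, 0.0], [-0.159, -0.987, 0.0], [0.0, -0.0, -1.0]]
ft_force: [-0.4, 0.8, 0.3]
grip_width: 0.0124
```

drive_tool --series '[0.012, -0.045, 0, 0, 0, 0.003, 0.012, -0.045, 0, 0, 0, 0, 0.012, -0.045, 0, 0, 0, 0, 0.012, -0.045, 0, 0, 0, 0, 0.012, -0.045, 0, 0, 0, 0]'

```text
time_s: 2.1
position: [0.3316, -0.282, 0.2118]
tool_rot: [[0.987, -0.158, 0.0], [-0.158, -0.987, -0.0], [0.0, 0.0, -1.0]]
ft_force: [1.6, 0.1, 0.7]
grip_width: 0.0002
```

drive_tool --series '[0.012, -0.045, 0, 0, 0, 0, 0.012, -0.045, 0, 0, 0, 0, 0.012, -0.045, 0, 0, 0, 0, 0.012, -0.045, 0, 0, 0, 0, 0.012, -0.045, 0, 0, 0, 0]'

```text
time_s: 2.6
position: [0.4264, -0.0691, 0.2119]
tool_rot: [[0.987, -0.158, 0.001], [-0.158, -0.987, -0.0], [0.001, 0.0, -1.0]]
ft_force: [0.8, -0.3, 0.7]
grip_width: 0.0
```

drive_tool --series '[0.011, -0.042, 0, 0, 0, 0, 0.011, -0.042, 0, 0, 0, 0, 0, 0, 0, 0, 0, 0]'

```text
time_s: 2.9
position: [0.4618, 0.0124, 0.2116]
tool_rot: [[0.988, -0.152, 0.001], [-0.152, -0.988, 0.001], [0.0, -0.001, -1.0]]
ft_force: [-0.3, -0.7, 0.6]
grip_width: 0.0001
```

drive_tool --series '[0, 0.002, 0.04, 0, 0, 0.01, 0, 0, 0.045, 0, 0, 0, 0, 0, 0.045, 0, 0, 0, 0, 0, 0.03, 0, 0, 0, 0, 0, 0.012, 0, 0, 0]'

```text
time_s: 3.4
position: [0.4591, 0.0064, 0.0371]
tool_rot: [[0.986, -0.168, -0.004], [-0.168, -0.986, 0.001], [-0.004, -0.0, -1.0]]
ft_force: [-0.3, 0.6, -0.1]
grip_width: -0.0
```

```bash
cat >> h.py <<'E'
def chest_pose():
    k=np.load('chest.npz'); c0=k['c0']; th=float(k['th'])
    ex=np.array([np.cos(th),np.sin(th)]); ey=np.array([-ex[1],ex[0]]); return c0,th,ex,ey
def tcp():
    c0,th,ex,ey=chest_pose(); s=readout.observe(); p=np.array(s['position']); R=np.array(s['tool_rot'])
    q=p[:2]-c0; print('t',s['time_s'],'tcp chest mm',np.round([q@ex*1000,q@ey*1000,p[2]*1000],1),'yaw err deg',round(np.degrees(np.arctan2(R[1,0],R[0,0])-th),2),'F chest',np.round([np.dot(s['ft_force'][:2],ex),np.dot(s['ft_force'][:2],ey),s['ft_force'][2]],2))
def fronts(tag):
    c0,th,ex,ey=chest_pose()
    p,d=vision.get_image('top'); cv2.imwrite(f'pics/top_{tag}.png',p); P=cloud('top',d)
    q=P[...,:2]-c0; X=q@ex; Y=q@ey; Z=P[...,2]
    for nm,yc in(('L',.084),('M',0),('R',-.084)):
        s=(np.abs(np.abs(Y-yc)-.025)<.01)&(Z>.036)&(Z<.047)&(X<-.058)&(X>-.17)
        print(nm,s.sum(),np.round(np.percentile(X[s],[3,50,97]),4) if s.sum()>5 else None)
    cv2.imwrite(f'pics/crop_{tag}.png',cv2.resize(p[140:275,265:425],None,fx=4,fy=4,interpolation=cv2.INTER_CUBIC))
E
python3 - <<'E'
from h import *
tcp(); fronts('a')
p,d=vision.get_image('wrist'); cv2.imwrite('pics/wrist_a.png',p)
E
```

```text
t 3.4 tcp chest mm [-187.    80.2   37.1] yaw err deg -0.33 F chest [-0.43  0.58 -0.08]
L 79 [-0.1452 -0.1396 -0.0604]
M 99 [-0.1396 -0.1345 -0.061 ]
R 151 [-0.1512 -0.1434 -0.0596]
```

View pics/wrist_a.png

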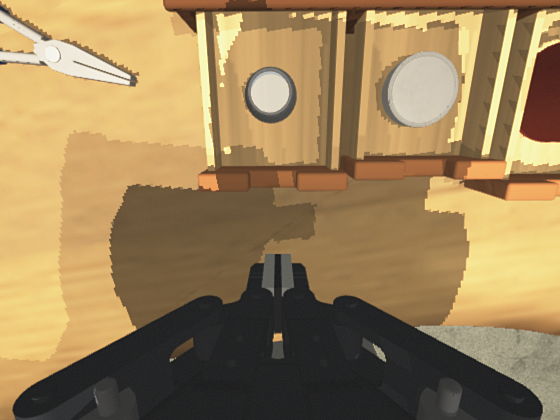

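View pics/crop_a.png

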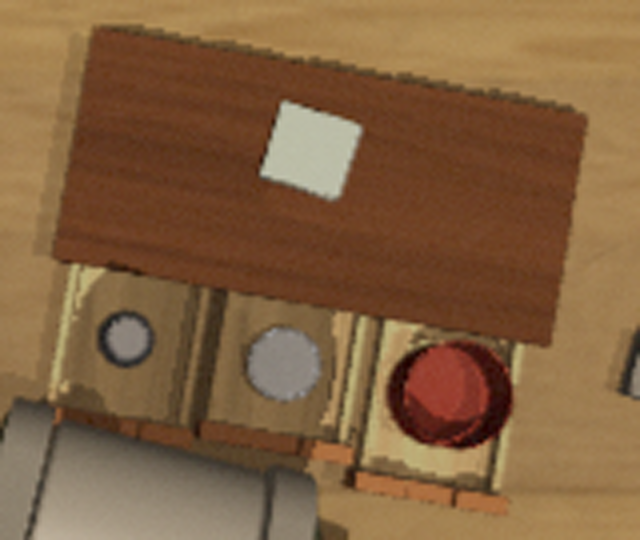

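The wrist view shows the fingers at (278,265), in line with the left drawer's notch at (272,178). I'll push the left drawer now.

drive_tool --series '[0.01, -0.003, 0, 0, 0, 0, 0.008, -0.001, 0, 0, 0, 0, 0.006, 0, 0, 0, 0, 0, 0.006, 0, 0, 0, 0, 0, 0.006, 0, 0, 0, 0, 0]'

```text
time_s: 4.0
position: [0.4974, 0.0044, 0.0399]
tool_rot: [[0.986, -0.167, 0.001], [-0.167, -0.986, -0.0], [0.001, 0.0, -1.0]]
ft_force: [0.6, 1.3, -0.8]
grip_width: -0.0001
```

drive_tool --series '[0.006, 0, 0, 0, 0, 0, 0.008, 0, 0, 0, 0, 0, 0.008, 0, 0, 0, 0, 0, 0.01, 0, 0, 0, 0, 0, 0.01, 0, 0, 0, 0, 0]'

```text
time_s: 4.5
position: [0.539, -0.0027, 0.0396]
tool_rot: [[0.986, -0.167, 0.0], [-0.167, -0.986, -0.0], [0.0, -0.0, -1.0]]
ft_force: [0.1, 0.2, 0.4]
grip_width: -0.0004
```

Run:
```python
from h import *
tcp(); fronts('b')
```

```text
t 4.5 tcp chest mm [-106.6   84.2   39.6] yaw err deg -0.3 F chest [0.04 0.24 0.42]
L 0 None
M 30 [-0.1394 -0.1334 -0.0611]
R 149 [-0.1513 -0.1437 -0.0596]
```

View pics/crop_b.png

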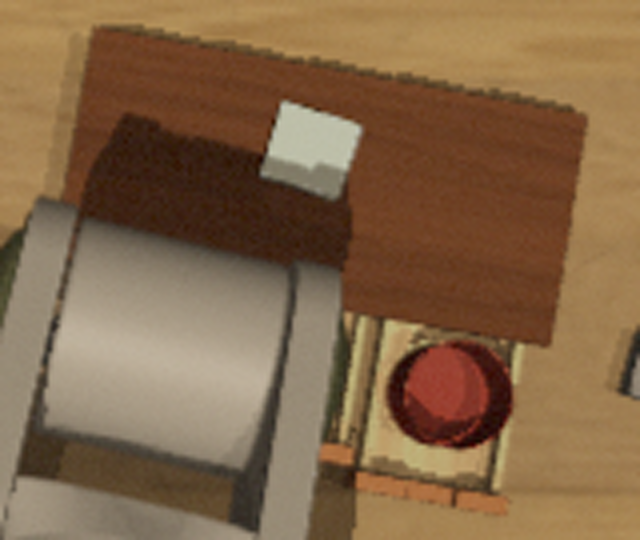

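Run:
```python
from h import *
p,d=vision.get_image('wrist'); cv2.imwrite('pics/wrist_b.png',p); tcp()
```

```text
t 4.6 tcp chest mm [-106.1   84.1   39.6] yaw err deg -0.3 F chest [ 0.8   0.   -0.09]
```

View pics/wrist_b.png

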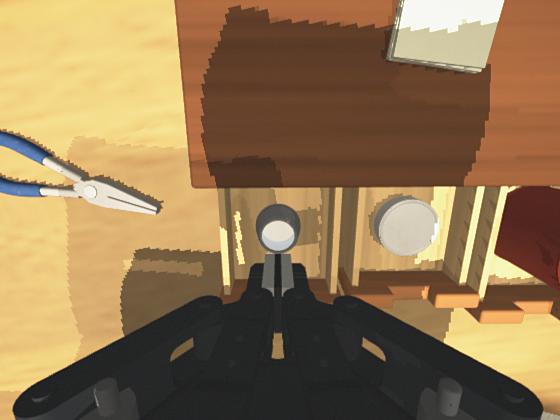

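```bash
cat >> h.py <<'E'
def wcloud(d):
    c=vision.calibration('wrist'); f=210/np.tan(np.radians(c['vfov'])/2); s=readout.observe()
    T=np.eye(4); T[:3,:3]=s['tool_rot']; T[:3,3]=s['position']
    v,u=np.mgrid[0:420,0:560]
    P=np.stack([(u-c['cx'])/f*d,(v-c['cy'])/f*d,d,np.ones_like(d)],-1)@(T@np.array(c['hand_eye'])).T
    c0,th,ex,ey=chest_pose(); q=P[...,:2]-c0
    return np.stack([q@ex,q@ey,P[...,2]],-1)*1000
E
python3 - <<'E'
from h import *
print(env.finger_overhang, np.round(vision.calibration('wrist')['hand_eye'],3).tolist())
tcp()
p,d=vision.get_image('wrist'); C=wcloud(d)
for u in (233,278,318,400): 
    print(u,[(v,*np.round(C[v,u]).astype(int).tolist()) for v in range(170,330,8) if d[v,u]>0])
print(vision.boxes_of('wrist','left_front')[:1],vision.boxes_of('wrist','loupe_center')[:1],vision.boxes_of('wrist','middle_front')[:1])
E
```

```text
0.017 [[0.001, -0.958, -0.286, 0.073], [1.0, 0.001, -0.001, -0.0], [0.001, -0.286, 0.958, -0.162], [0.0, 0.0, 0.0, 1.0]]
t 4.6 tcp chest mm [-106.1   84.1   39.6] yaw err deg -0.3 F chest [ 0.8   0.   -0.09]
233 [(170, -55, 107, 48), (178, -59, 107, 49), (186, -71, 114, 10), (194, -76, 114, 12), (202, -82, 114, 12), (210, -88, 114, 10), (218, -94, 115, 10), (226, -99, 115, 10), (234, -105, 115, 10), (242, -111, 115, 11), (250, -117, 116, 10), (258, -122, 116, 13), (266, -128, 116, 14), (274, -133, 116, 16), (282, -138, 116, 18), (290, -138, 114, 29), (298, -139, 113, 37), (306, -100, 101, 104), (314, -100, 101, 109), (322, -90, 98, 127)]
278 [(170, -56, 84, 46), (178, -60, 84, 48), (186, -71, 84, 10), (194, -77, 84, 10), (202, -82, 84, 12), (210, -84, 84, 24), (218, -87, 84, 33), (226, -92, 84, 33), (234, -97, 84, 32), (242, -102, 84, 32), (250, -107, 84, 33), (258, -97, 84, 68), (266, -97, 84, 76), (274, -96, 84, 85), (282, -97, 84, 91), (290, -97, 84, 97), (298, -102, 84, 96), (306, -106, 84, 95), (314, -109, 84, 97), (322, -113, 84, 96)]
318 [(170, -56, 63, 47), (186, -71, 57, 11)
[... 244 characters left out ...]
18), (290, -138, 57, 29), (298, -139, 59, 38), (306, -96, 70, 110), (314, -95, 70, 116), (322, -91, 72, 126)]
400 [(170, -56, 20, 48), (178, -60, 19, 46), (186, -72, 3, 11), (194, -77, 2, 10), (202, -80, 7, 22), (210, -84, 7, 24), (218, -90, 6, 23), (226, -95, 6, 24), (234, -101, 4, 23), (242, -106, 4, 23), (250, -112, 4, 24), (258, -123, -3, 11), (266, -129, -3, 12), (274, -133, -1, 17), (282, -133, 3, 29), (290, -136, 5, 33), (298, -163, -12, -1), (306, -170, -13, 0), (314, -177, -13, 0), (322, -96, 44, 119)]
[{'location': [0.5422, -0.014, 0.0126], 'confidence': 0.92}] [{'location': [0.5499, -0.0035, 0.0291], 'confidence': 0.9}] [{'location': [0.5163, -0.0964, 0.0189], 'confidence': 0.59}]
```

Run:
```python
from h import *
p,d=vision.get_image('wrist'); c=vision.calibration('wrist'); f=210/np.tan(np.radians(c['vfov'])/2); H=np.array(c['hand_eye']); print(c['vfov'],c['cx'],c['cy'])
v,u=np.mgrid[0:420,0:560]
T=np.stack([(u-c['cx'])/f*d,(v-c['cy'])/f*d,d,np.ones_like(d)],-1)@H.T*1000
for vv in range(246,296,3): print(vv,[tuple(np.round(T[vv,uu,:3]).astype(int).tolist())+(round(float(d[vv,uu])*1000),) for uu in (258,270,278,286,300)])
p,d=vision.get_image('scene'); cv2.imwrite('pics/scene_b.png',cv2.resize(p[150:270,230:430],None,fx=4,fy=4,interpolation=cv2.INTER_CUBIC))
```

```text
71.49957911635516 277.39966539633997 215.26894878505925
246 [(-7, -14, 29, 206), (3, -5, 6, 181), (2, 0, 8, 183), (2, 5, 6, 181), (-7, 16, 29, 205)]
249 [(-9, -14, 28, 206), (-10, -5, 29, 207), (0, 0, 6, 182), (-9, 6, 29, 206), (-9, 16, 28, 206)]
252 [(-12, -14, 30, 208), (-12, -5, 29, 207), (-12, 0, 29, 207), (-11, 6, 27, 205), (-12, 16, 30, 208)]
255 [(-14, -14, 29, 208), (10, -4, -25, 149), (10, 0, -25, 149), (11, 4, -26, 148), (-14, 16, 28, 207)]
258 [(-16, -14, 29, 208), (11, -4, -29, 145), (11, 0, -30, 144), (11, 4, -29, 145), (-17, 16, 30, 210)]
261 [(-19, -14, 29, 209), (10, -4, -32, 142), (11, 0, -33, 142), (10, 4, -32, 142), (-18, 16, 29, 209)]
264 [(6, -10, -27, 148), (11, -4, -36, 138), (11, 0, -36, 138), (11, 4, -36, 138), (7, 11, -28, 147)]
267 [(6, -10, -31, 145), (10, -4, -38, 136), (11, 0, -39, 136), (11, 4, -39, 136), (6, 11, -30, 145)]
270 [(7, -10, -34, 141), (11, -4, -42, 133), (11, 0, -42, 133), (10, 4, -41, 134), (6, 11, -33, 142)]
273 [(6, -9, -36, 140), (11, -3, -45, 130), (11, 0, -45, 130), (11, 4, -45, 129), (7, 11, -37, 139)]
276 [(7, -9, -40, 136), (11, -3, -47, 128), (11, 0, -48, 127), (10, 4, -47, 128), (7, 10, -40, 136)]
279 [(7, -9, -43, 133), (11, -3, -50, 125), (11, 0, -51, 124), (11, 4, -50, 125), (7, 10, -43, 133)]
282 [(6, -9, -45, 131), (11, -3, -54, 121), (11, 0, -53, 122), (11, 3, -53, 122), (7, 10, -46, 130)]
285 [(7, -9, -48, 128), (10, -3, -55, 121), (10, 0, -55, 121), (11, 3, -55, 120), (7, 10, -49, 127)]
288 [(12, -8, -59, 116), (10, -3, -56, 119), (11, 0, -57, 118), (10, 3, -56, 119), (12, 9, -60, 115)]
291 [(13, -8, -63, 112), (11, -3, -61, 115), (9, 0, -57, 119), (11, 3, -61, 115), (13, 8, -64, 111)]
294 [(13, -7, -66, 109), (12, -3, -63, 112), (7, 0, -56, 120), (12, 3, -64, 112), (13, 8, -65, 110)]
```

View pics/scene_b.png

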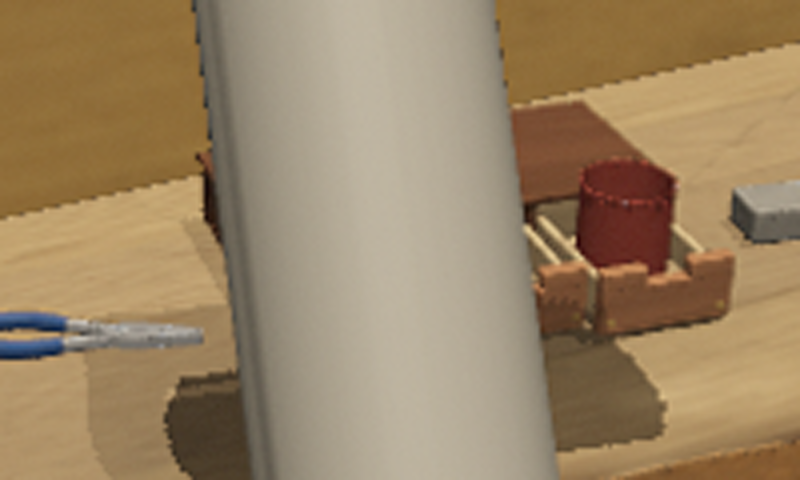

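The drawer hasn't moved. The wrist depth puts the visible fingertips about 23 mm *behind* the TCP (z≈63 mm), not 17 mm ahead of it, so the fingers passed over the front. They are now above the loupe. I'll back out the way I came and then measure the tips by touch.

drive_tool --series '[0, 0, -0.01, 0, 0, 0, -0.02, 0, 0, 0, 0, 0, -0.025, 0, 0, 0, 0, 0, -0.025, 0, 0, 0, 0, 0, -0.02, 0, 0, 0, 0, 0]'

```text
time_s: 5.4
position: [0.4481, 0.0128, 0.0503]
tool_rot: [[0.986, -0.167, 0.0], [-0.167, -0.986, -0.0], [0.0, 0.0, -1.0]]
ft_force: [0.6, -0.2, 0.3]
grip_width: 0.0
```

drive_tool --series '[-0.02, 0, 0.005, 0, 0, 0, 0, 0, 0, 0, 0, 0]'

```text
time_s: 5.6
position: [0.4275, 0.0165, 0.045]
tool_rot: [[0.986, -0.167, -0.002], [-0.167, -0.986, 0.0], [-0.002, -0.0, -1.0]]
ft_force: [0.9, -0.7, -0.1]
grip_width: -0.0002
```

Run:
```python
from h import *
tcp()
p,d=vision.get_image('wrist'); cv2.imwrite('pics/wrist_c.png',p)
p,d=vision.get_image('scene'); cv2.imwrite('pics/scene_c.png',cv2.resize(p[150:270,230:430],None,fx=4,fy=4,interpolation=cv2.INTER_CUBIC))
fronts('c')
```

```text
t 5.6 tcp chest mm [-219.8   85.1   45. ] yaw err deg -0.28 F chest [ 0.97 -0.59 -0.1 ]
L 103 [-0.1453 -0.14   -0.0601]
M 98 [-0.1396 -0.1348 -0.0615]
R 147 [-0.1512 -0.1437 -0.0603]
```

View pics/wrist_c.png

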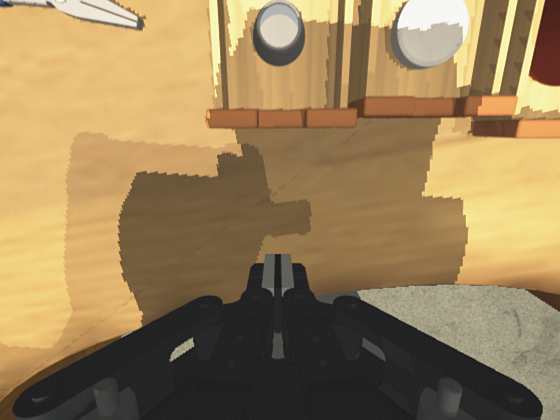

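View pics/scene_c.png

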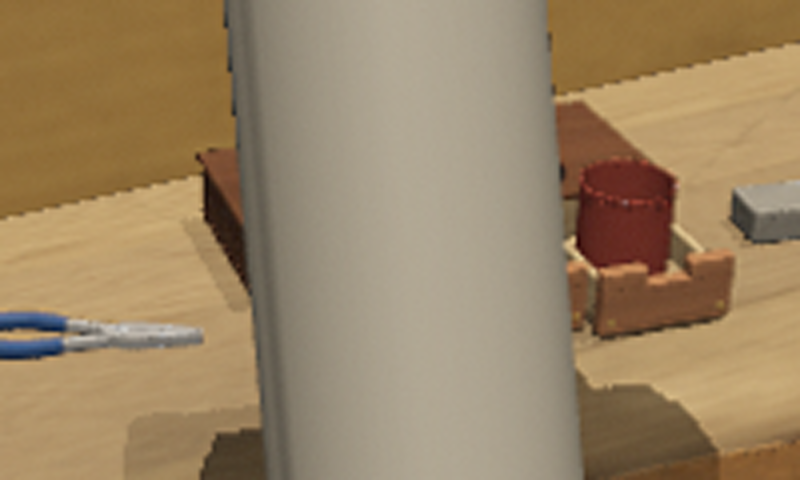

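Nothing has moved. The finger's shadow on the bench, around (290,215), is well away from the tips, so they are high. I'll lower by 40 mm and check.

drive_tool --series '[0, 0, 0.01, 0, 0, 0, 0, 0, 0.01, 0, 0, 0, 0, 0, 0.01, 0, 0, 0, 0, 0, 0.007, 0, 0, 0, 0, 0, 0.005, 0, 0, 0.005]'

```text
time_s: 6.25
position: [0.43, 0.0158, 0.0021]
tool_rot: [[0.985, -0.173, -0.0], [-0.173, -0.985, 0.0], [-0.0, -0.0, -1.0]]
ft_force: [-0.4, 0.1, -0.4]
grip_width: -0.0001
```

Run:
```python
from h import *
tcp()
p,d=vision.get_image('wrist'); cv2.imwrite('pics/wrist_d.png',p)
C=wcloud(d)
for v in range(240,300,4): print(v,[tuple(np.round(C[v,u]).astype(int).tolist()) for u in (258,270,286,300)])
```

```text
t 6.25 tcp chest mm [-217.2   84.8    2.1] yaw err deg -0.59 F chest [-0.41 -0.   -0.4 ]
240 [(-210, 97, -2), (-210, 89, -2), (-210, 80, 0), (-210, 71, 0)]
244 [(-212, 97, -1), (-212, 89, 0), (-212, 80, -1), (-212, 71, 0)]
248 [(-145, 84, 164), (-215, 89, 0), (-215, 80, -1), (-215, 71, -1)]
252 [(-217, 97, -1), (-217, 89, 0), (-217, 80, 0), (-218, 71, -1)]
256 [(-220, 97, -1), (-207, 89, 28), (-207, 81, 29), (-220, 71, 0)]
260 [(-223, 97, -1), (-207, 88, 32), (-208, 81, 32), (-224, 71, -2)]
264 [(-210, 95, 30), (-207, 88, 37), (-207, 81, 37), (-211, 73, 29)]
268 [(-211, 94, 34), (-207, 88, 41), (-207, 81, 41), (-211, 74, 34)]
272 [(-211, 94, 38), (-207, 88, 46), (-207, 81, 46), (-211, 74, 38)]
276 [(-211, 94, 41), (-207, 88, 49), (-207, 81, 49), (-212, 74, 40)]
280 [(-211, 94, 45), (-207, 88, 53), (-206, 81, 53), (-211, 75, 46)]
284 [(-211, 93, 49), (-207, 88, 55), (-207, 81, 56), (-212, 75, 48)]
288 [(-205, 92, 62), (-207, 88, 58), (-208, 81, 58), (-206, 76, 61)]
292 [(-205, 92, 66), (-206, 88, 63), (-206, 81, 64), (-205, 76, 66)]
296 [(-205, 92, 68), (-206, 88, 67), (-206, 82, 67), (-206, 76, 67)]
```

View pics/wrist_d.png

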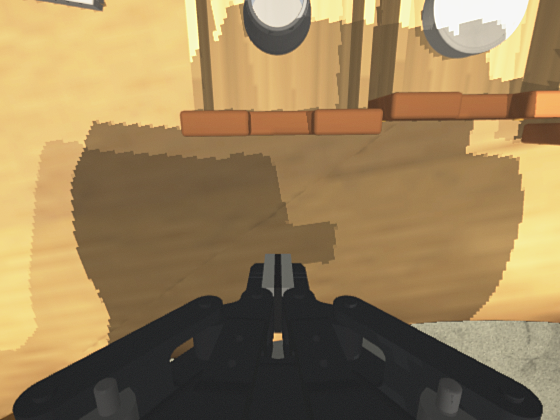

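No bench contact at TCP z = 2 mm, where the nominal tips would be 15 mm below the bench. That confirms the offset: the tips are really at about z = 25 mm. I'll lower a little more and push.

drive_tool --series '[0.012, 0, 0.003, 0, 0, -0.008, 0.012, 0, 0.003, 0, 0, 0, 0.01, 0, 0, 0, 0, 0, 0.008, 0, 0, 0, 0, 0, 0.006, 0, 0, 0, 0, 0]'

```text
time_s: 6.8
position: [0.478, 0.0077, -0.0033]
tool_rot: [[0.986, -0.164, 0.001], [-0.164, -0.986, -0.0], [0.001, 0.0, -1.0]]
ft_force: [-0.1, -0.4, -0.7]
grip_width: -0.0
```

drive_tool --series '[0.006, 0, 0, 0, 0, 0, 0.005, 0, 0, 0, 0, 0, 0.005, 0, 0, 0, 0, 0, 0.006, 0, 0, 0, 0, 0, 0.006, 0, 0, 0, 0, 0]'

```text
time_s: 7.3
position: [0.5048, 0.0033, -0.0034]
tool_rot: [[0.986, -0.164, -0.001], [-0.164, -0.986, 0.0], [-0.001, -0.0, -1.0]]
ft_force: [-1.8, 0.5, 0.4]
grip_width: -0.0002
```

```bash
cat >> h.py <<'E'
def wlook(tag):
    tcp(); p,d=vision.get_image('wrist'); cv2.imwrite(f'pics/wrist_{tag}.png',p); C=wcloud(d)
    for nm,yc in(('L',84),('M',0),('R',-84)):
        s=(np.abs(np.abs(C[...,1]-yc)-28)<8)&(C[...,2]>38)&(C[...,2]<46)&(C[...,0]<-56)&(C[...,0]>-165)
        print(nm,s.sum(),np.round(np.percentile(C[...,0][s],[5,50,95]),1) if s.sum()>5 else None)
E
python3 -c "
from h import *
wlook('e')"
```

```text
t 7.3 tcp chest mm [-141.4   84.6   -3.4] yaw err deg -0.12 F chest [-1.86  0.17  0.36]
L 1820 [-128.5 -123.1 -119.3]
M 1728 [-139.2 -133.6 -130.1]
R 0 None
```

View pics/wrist_e.png

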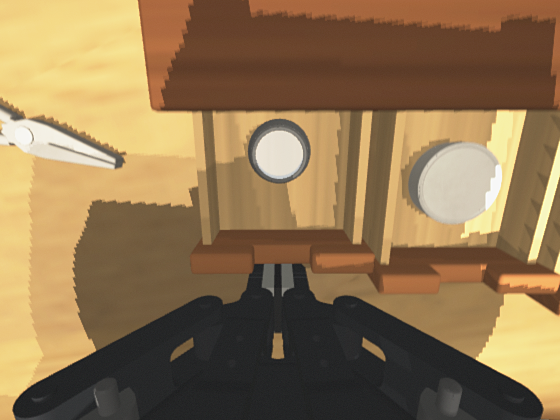

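The left drawer is moving: its front is now at x≈-129 with about 1.9 N, and the loupe at (280,150) is undisturbed. I'll keep pushing.

drive_tool --series '[0.008, 0, 0, 0, 0, 0, 0.01, 0, 0, 0, 0, 0, 0.01, 0, 0, 0, 0, 0, 0.01, 0, 0, 0, 0, 0, 0.008, 0, 0, 0, 0, 0]'

```text
time_s: 7.85
position: [0.551, -0.0044, -0.0035]
tool_rot: [[0.986, -0.164, 0.0], [-0.164, -0.986, 0.0], [0.0, -0.0, -1.0]]
ft_force: [-2.1, 2.4, 0.1]
grip_width: -0.0002
```

drive_tool --series '[0.005, 0, 0, 0, 0, 0, 0.003, 0, 0, 0, 0, 0, 0.002, 0, 0, 0, 0, 0, 0.001, 0, 0, 0, 0, 0]'

```text
time_s: 8.25
position: [0.5608, -0.0061, -0.0034]
tool_rot: [[0.986, -0.164, -0.0], [-0.164, -0.986, 0.0], [-0.0, 0.0, -1.0]]
ft_force: [-2.2, 1.1, -0.3]
grip_width: 0.0
```

```bash
python3 -c "
from h import *
wlook('f')"
```

```text
t 8.25 tcp chest mm [-84.6  84.4  -3.4] yaw err deg -0.12 F chest [-2.32  0.7  -0.28]
L 1316 [-73.  -68.9 -65.1]
M 104 [-132.6 -131.4 -129.9]
R 443 [-151.2 -144.4 -142.7]
```

View pics/wrist_f.png

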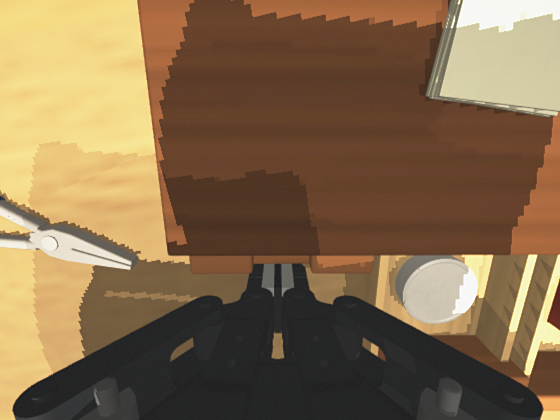

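The left front is at x≈-73 mm and should end near -70 (shut). Small steps until the force rises.

drive_tool --series '[0.0015, 0, 0, 0, 0, 0, 0.0015, 0, 0, 0, 0, 0, 0, 0, 0, 0, 0, 0]'

```text
time_s: 8.6
position: [0.5634, -0.0066, -0.0034]
tool_rot: [[0.986, -0.164, -0.001], [-0.164, -0.986, 0.0], [-0.001, 0.0, -1.0]]
ft_force: [-4.3, 0.2, 0.9]
grip_width: -0.0
```

drive_tool --series '[0.001, 0, 0, 0, 0, 0, 0, 0, 0, 0, 0, 0]'

```text
time_s: 8.8
position: [0.5634, -0.0065, -0.0034]
tool_rot: [[0.986, -0.164, -0.003], [-0.164, -0.986, 0.0], [-0.003, 0.0, -1.0]]
ft_force: [-7.6, -0.2, 3.7]
grip_width: 0.0003
```

drive_tool --series '[0.001, 0, 0, 0, 0, 0, 0, 0, 0, 0, 0, 0]'

```text
time_s: 9.0
position: [0.5634, -0.0065, -0.0034]
tool_rot: [[0.986, -0.164, -0.005], [-0.164, -0.986, 0.001], [-0.006, 0.0, -1.0]]
ft_force: [-11.9, 0.5, 7.9]
grip_width: 0.0001
```

The TCP stopped and the force rose from 2 to 12 N, so the left drawer is shut. I'll retreat and move across to the middle drawer.

drive_tool --series '[-0.01, 0, 0, 0, 0, 0, -0.02, 0, 0, 0, 0, 0, -0.025, 0, 0, 0, 0, 0, -0.025, 0, 0, 0, 0, 0, -0.02, 0, 0, 0, 0, 0]'

```text
time_s: 9.5
position: [0.4663, 0.0096, -0.0031]
tool_rot: [[0.986, -0.165, 0.002], [-0.165, -0.986, -0.0], [0.002, 0.0, -1.0]]
ft_force: [-0.2, -0.9, -1.4]
grip_width: 0.0002
```

drive_tool --series '[-0.005, 0.01, 0, 0, 0, 0, 0, 0.025, 0, 0, 0, 0, 0, 0.025, 0, 0, 0, 0, 0, 0.02, 0, 0, 0, 0, 0, 0.004, 0, 0, 0, 0]'

```text
time_s: 10.0
position: [0.4493, -0.075, -0.0031]
tool_rot: [[0.986, -0.167, 0.002], [-0.167, -0.986, -0.001], [0.003, 0.001, -1.0]]
ft_force: [-0.8, 0.6, -1.3]
grip_width: -0.0003
```

```bash
python3 -c "
from h import *
wlook('g')"
```

```text
t 10.0 tcp chest mm [-183.4   -1.7   -3.1] yaw err deg -0.27 F chest [-0.93  0.49 -1.31]
L 661 [-71.8 -70.9 -69.1]
M 1971 [-141.  -136.2 -131.9]
R 3194 [-152.2 -143.9  -84.6]
```

View pics/wrist_g.png

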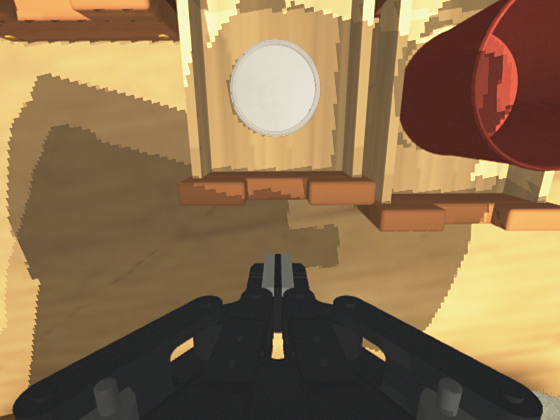

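Run:
```python
from h import *
tcp(); p,d=vision.get_image('wrist'); C=wcloud(d)
g=(C[...,2]>15)&(np.mgrid[0:420,0:560][0]>250)&(d>0)&(d<0.16)
y=C[...,1]+1.7
for a in range(0,80,8):
    s=g&(np.abs(y)>=a)&(np.abs(y)<a+8)
    if s.sum()>10: print(a,s.sum(),'z min',np.round(np.percentile(C[...,2][s],[1,50])),'x rng',np.round(np.percentile(C[...,0][s],[2,98])+183.4))
t=(C[...,2]>60)&(C[...,2]<75)&(C[...,1]<-40)&(C[...,0]>-140)&(d>0.1)&~g
print('tin rim',np.round(np.percentile(C[t],[1,50,99],axis=0),1))
```

```text
t 10.05 tcp chest mm [-183.7   -1.1   -3.2] yaw err deg -0.26 F chest [0.19 0.68 0.53]
0 8886 z min [24. 94.] x rng [-8. 19.]
8 8420 z min [ 28. 100.] x rng [ 6. 19.]
16 4194 z min [59. 98.] x rng [-3. 19.]
24 5056 z min [63. 77.] x rng [-9. 12.]
32 7922 z min [68. 89.] x rng [-9. 12.]
40 6790 z min [78. 97.] x rng [-4. 12.]
48 5146 z min [ 87. 103.] x rng [ 5. 13.]
56 1587 z min [ 95. 105.] x rng [10. 13.]Traceback (most recent call last):
  File "<stdin>", line 9, in <module>
    return _quantile_unchecked(
        a, q, axis, out, overwrite_input, method, keepdims, weights)
    return _ureduce(a,
                    func=_quantile_ureduce_func,
    ...<5 lines>...
                    overwrite_input=overwrite_input,
                    method=method)
    r = func(a, **kwargs)
    result = _quantile(arr,
                       quantiles=q,
    ...<2 lines>...
                       out=out,
                       weights=wgt)
    slices_having_nans = np.isnan(arr[-1, ...])
                                  ~~~^^^^^^^^^
IndexError: index -1 is out of bounds for axis 0 with size 0
```

The gripper's lowest part near the tin sits at z≥87 mm beyond |y|=48 mm, which clears the 69 mm tin. I'll push the middle drawer, shifted about 4 mm to the left.

drive_tool --series '[0.008, -0.004, 0, 0, 0, 0, 0.008, 0, 0, 0, 0, 0, 0.006, 0, 0, 0, 0, 0, 0.005, 0, 0, 0, 0, 0, 0.005, 0, 0, 0, 0, 0]'

```text
time_s: 10.6
position: [0.4811, -0.0736, -0.0034]
tool_rot: [[0.986, -0.164, -0.0], [-0.164, -0.986, 0.0], [-0.0, -0.0, -1.0]]
ft_force: [0.2, -0.3, -0.0]
grip_width: -0.0001
```

drive_tool --series '[0.006, 0, 0, 0, 0, 0, 0.006, 0, 0, 0, 0, 0, 0.008, 0, 0, 0, 0, 0, 0.008, 0, 0, 0, 0, 0, 0.008, 0, 0, 0, 0, 0]'

```text
time_s: 11.1
position: [0.5167, -0.0797, -0.0035]
tool_rot: [[0.986, -0.164, -0.0], [-0.164, -0.986, 0.0], [-0.0, -0.0, -1.0]]
ft_force: [-1.8, 1.3, -0.8]
grip_width: 0.0001
```

```bash
python3 -c "
from h import *
wlook('h')"
```

```text
t 11.1 tcp chest mm [-116.2    4.6   -3.5] yaw err deg -0.13 F chest [-2.03  0.98 -0.78]
L 1235 [-69.4 -66.1 -62.8]
M 1796 [-103.   -97.6  -94. ]
R 2509 [-149.   -97.4  -79. ]
```

View pics/wrist_h.png

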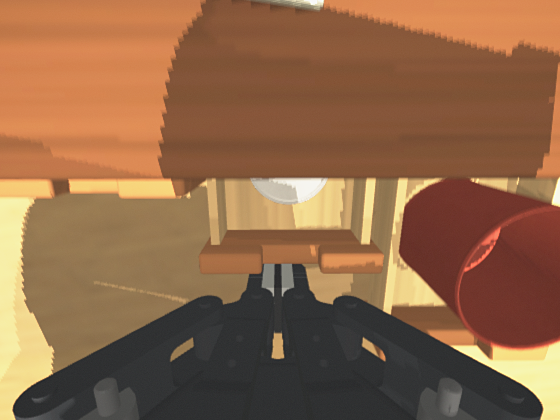

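The middle drawer is moving (front at x≈-103, about 2 N) and the tin at (470,280) stands clear of the linkage. Continuing.

drive_tool --series '[0.008, 0, 0, 0, 0, 0, 0.008, 0, 0, 0, 0, 0, 0.007, 0, 0, 0, 0, 0, 0.004, 0, 0, 0, 0, 0, 0.002, 0, 0, 0, 0, 0]'

```text
time_s: 11.65
position: [0.5452, -0.0846, -0.0034]
tool_rot: [[0.986, -0.164, 0.0], [-0.164, -0.986, -0.0], [0.0, 0.0, -1.0]]
ft_force: [-1.5, 0.1, -0.8]
grip_width: -0.0
```

drive_tool --series '[0.0015, 0, 0, 0, 0, 0, 0.0015, 0, 0, 0, 0, 0, 0.001, 0, 0, 0, 0, 0, 0, 0, 0, 0, 0, 0]'

```text
time_s: 12.05
position: [0.5488, -0.0852, -0.0034]
tool_rot: [[0.986, -0.165, 0.0], [-0.165, -0.986, -0.0], [0.0, 0.0, -1.0]]
ft_force: [-1.4, 0.7, -1.4]
grip_width: -0.0001
```

drive_tool --series '[0.001, 0, 0, 0, 0, 0, 0, 0, 0, 0, 0, 0]'

```text
time_s: 12.25
position: [0.5498, -0.0854, -0.0033]
tool_rot: [[0.986, -0.164, 0.0], [-0.164, -0.986, -0.0], [0.0, 0.0, -1.0]]
ft_force: [-1.3, 0.3, 0.1]
grip_width: 0.0003
```

drive_tool --series '[0.001, 0, 0, 0, 0, 0, 0, 0, 0, 0, 0, 0]'

```text
time_s: 12.45
position: [0.5505, -0.0855, -0.0033]
tool_rot: [[0.986, -0.164, -0.0], [-0.164, -0.986, 0.0], [-0.0, 0.0, -1.0]]
ft_force: [-1.9, 0.2, -0.3]
grip_width: 0.0
```

drive_tool --series '[0.001, 0, 0, 0, 0, 0, 0, 0, 0, 0, 0, 0]'

```text
time_s: 12.65
position: [0.5505, -0.0855, -0.0034]
tool_rot: [[0.986, -0.164, -0.003], [-0.164, -0.986, 0.0], [-0.003, -0.0, -1.0]]
ft_force: [-7.3, -1.0, 3.8]
grip_width: 0.0001
```

drive_tool --series '[0.001, 0, 0, 0, 0, 0, 0, 0, 0, 0, 0, 0]'

```text
time_s: 12.85
position: [0.5505, -0.0854, -0.0034]
tool_rot: [[0.986, -0.164, -0.005], [-0.164, -0.986, 0.001], [-0.005, -0.0, -1.0]]
ft_force: [-11.3, -0.4, 6.7]
grip_width: -0.0
```

The middle drawer has stopped with the force rising to 11 N, so it is shut. I'll retreat straight back and up.

drive_tool --series '[-0.01, 0, 0, 0, 0, 0, -0.02, 0, 0, 0, 0, 0, -0.025, 0, 0, 0, 0, 0, -0.025, 0, 0, 0, 0, 0, -0.025, 0, 0, 0, 0, 0]'

```text
time_s: 13.35
position: [0.4485, -0.0685, -0.0031]
tool_rot: [[0.986, -0.165, 0.002], [-0.165, -0.986, -0.001], [0.002, 0.0, -1.0]]
ft_force: [0.4, 0.0, 0.4]
grip_width: -0.0002
```

drive_tool --series '[-0.01, 0, -0.02, 0, 0, 0, 0, 0, -0.04, 0, 0, 0, 0, 0, -0.045, 0, 0, 0, 0, 0, -0.045, 0, 0, 0, 0, 0, -0.04, 0, 0, 0]'

```text
time_s: 13.85
position: [0.4393, -0.0669, 0.1892]
tool_rot: [[0.986, -0.164, 0.003], [-0.164, -0.986, -0.001], [0.003, 0.0, -1.0]]
ft_force: [0.2, -0.4, 0.5]
grip_width: -0.0001
```

drive_tool --series '[0, -0.04, -0.01, 0, 0, 0, 0, -0.045, 0, 0, 0, 0, 0, -0.045, 0, 0, 0, 0, 0, -0.045, 0, 0, 0, 0, 0, -0.045, 0, 0, 0, 0]'

```text
time_s: 14.35
position: [0.4756, 0.1521, 0.197]
tool_rot: [[0.986, -0.164, 0.002], [-0.164, -0.986, 0.0], [0.002, -0.001, -1.0]]
ft_force: [0.7, -0.2, -0.6]
grip_width: -0.0003
```

drive_tool --series '[-0.01, -0.04, 0, 0, 0, 0, -0.01, -0.04, 0, 0, 0, 0, 0, 0, 0, 0, 0, 0]'

```text
time_s: 14.65
position: [0.468, 0.2362, 0.1966]
tool_rot: [[0.987, -0.16, 0.001], [-0.16, -0.987, 0.002], [0.001, -0.002, -1.0]]
ft_force: [-0.1, -1.3, -0.1]
grip_width: 0.0
```

Run:
```python
from h import *
tcp(); fronts('z')
for t in ('firebrick','pliers','pad','tall_tin_center','right_front'):
    for b in vision.boxes_of('top',t)[:2]: print(t,np.round(b['location'],4),round(b['confidence'],2))
p=cv2.imread('pics/top_z.png'); q=cv2.imread('pics/top0.png'); cv2.imwrite('pics/cmp.png',np.vstack([cv2.resize(i[140:280,190:470],None,fx=2,fy=2,interpolation=cv2.INTER_CUBIC) for i in (q,p)]))
```

```text
t 14.65 tcp chest mm [-215.5  308.5  196.6] yaw err deg 0.16 F chest [ 0.12 -1.25 -0.12]
L 84 [-0.0697 -0.0652 -0.0603]
M 86 [-0.0696 -0.065  -0.0593]
R 150 [-0.1512 -0.1434 -0.0612]
firebrick [ 0.5313 -0.3072  0.0234] 0.91
pliers [0.5974 0.1429 0.0085] 0.77
pliers [ 0.5171 -0.1795  0.0103] 0.28
pad [ 0.6458 -0.0985  0.0554] 0.71
pad [ 0.489  -0.1591  0.0122] 0.59
tall_tin_center [ 0.5205 -0.1772  0.0103] 0.85
right_front [ 0.4853 -0.1616  0.0128] 0.77
```

View pics/cmp.png

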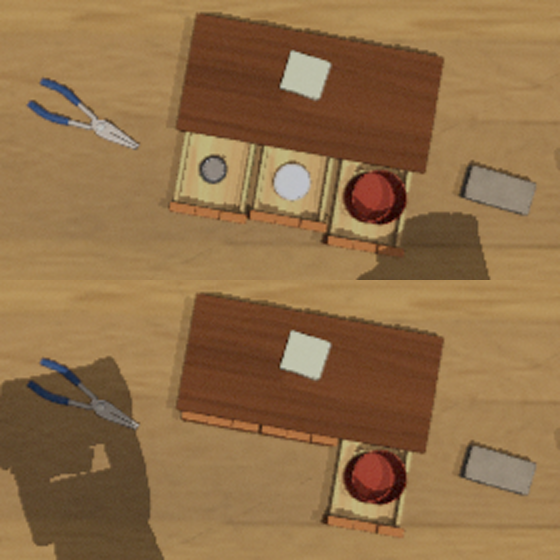

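Before and after in the top view: the left and middle fronts are flush (outer faces at -69.7 and -69.6 mm against a nominal -70). The right drawer is unchanged at -151.2 mm, and the tin, pad, pliers and brick look unmoved. I'm handing it in.

```bash
python3 -c "
from rig import env
print(env.close_job())"
```

```text
the job is handed in; nothing more can be done
None
```

The left drawer (loupe) and the middle drawer (flat tin) are pushed shut. The right drawer, with the tall red tin, is still open as it was. I handed the job in at about 14.7 s of the 40 s; no verdict was reported.

**Last checks**
- **Shut drawers:** in the final top view the left and middle fronts sit at -69.7 and -69.6 mm, against -70 mm for fully shut. Each stopped against the case with the force rising from about 2 N to 11–12 N. I pushed at 0.1 m/s or less.
- **Right drawer:** its front is at -151.2 mm, the same as at the start.
- **Other things:** the tin, pad, pliers and brick are within about 2 mm of their first detections, and before and after pictures look the same. The loupe and flat tin are hidden inside the case, so their final rest could not be seen.
- **Arm:** it is clear of everything, and the wrist force was about 1 N, roughly its noise level.

**What disagreed:** the fingertips are really about 23 mm behind the reported TCP, not 17 mm ahead of it as stated. My first pass at the left drawer therefore went over its front without touching it, and the fingertips ended up above the loupe, about 30 mm clear of it by the wrist depth. The wrist camera's depth showed this. I backed out with no contact force and nothing moved, then lowered the tool by a further 40 mm or so for the real pushes.

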